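Release the locked drawer of a vial incubator with its release pin

TASK

The drawer of the vial incubator has locked itself. Take the orange-handled release pin from its black stand and push it gently through the small red-ringed hole in the incubator's top until the hidden spring latch lets go and the drawer pops out, never letting the pin press on the incubator with more than 20 N. Then stand the pin fully home in its stand again and pull the drawer all the way out to its stop, leaving the bottles, vials and bowl where they are.

Things in the scene. Friction and masses are not known exactly. Their poses are not given: they have to be found in the camera images.
- incubator: white and blue box, 220 mm deep (x) by 260 mm wide (y) by 130 mm high, fixed to the bench at a varying place and yaw (within 0.2 rad); origin under its centre. Its front, with the drawer, is its -x side (towards the robot); z is up. Its flat white top is 130 mm above the bench
- hole (a point): middle of the mouth of the release hole, a round vertical hole of 9 mm diameter through the 12 mm thick hard top plate, in a red ring 24 mm across, near the front right corner of the incubator's top (60 mm forward of and 95 mm to the -y side of its centre); axes as the incubator's
- hole_exit (a point): lower end of the hole, 12 mm below its mouth. Straight under it is the latch plunger, unseen, its top 22 to 50 mm below the mouth, different each time. It is sprung: yields from 3 N, stiffening 0.6 N per mm; after about 5 mm (6 to 9 N) the catch lets go and the drawer springs out; at 9 mm (about 10 N) it meets a hard stop, where pushing on soon exceeds 20 N
- drawer (a joint): how far the drawer is out, in m: 0 when shut and locked, about 0.025 once the latch has let go (a spring pushes it out that far), 0.11 at its stop. It slides towards the incubator's -x and stays where it is left; it needs about 2 to 3 N to pull. While latched it cannot be pulled
- handle (a point): middle of the drawer's handle, a level steel bar 12 mm thick (x), 14 mm high and 100 mm long (y), 95 mm above the bench; the gap behind it to the drawer's front is 36 mm, and the incubator's top is 35 mm above its middle. It moves with the drawer; axes as the incubator's. Shut, it lies 160 mm forward of the incubator's centre and 32.5 mm to its +y side
- pin: the release pin, 80 g: a square orange handle 16 mm by 16 mm by 54 mm (sides along its x and y), below it a steel flange 26 mm across and 4 mm thick, below that a straight steel rod of 6 mm diameter with a round end, 90 mm long. Origin at the middle of the flange's underside; z up along the handle. At the start it stands upright in the stand, its flange resting on the stand's top
- pin_grip (a point): point on the pin's axis near the middle of its handle, 32 mm above its origin, 122 mm above the rod's tip; the handle reaches from 4 to 58 mm above the origin; a good place to grip
- pin_tip (a point): the lower end of the pin's rod, 90 mm below its origin
- stand: black block 46 mm by 46 mm and 95 mm tall on a steel foot, fixed to the bench left or right of the incubator's front; origin under its centre, z up
- stand_mouth (a point): middle of the upright 16 mm hole in the stand's top, 95 mm above the bench; the hole goes down to the bench; the pin is home when its flange rests on the stand's top
- bottle_a: clear bottle with a blue cap, 66 mm across, 150 mm tall; origin under its centre; to be left alone
- bottle_b: black-filled bottle with a blue cap, 72 mm across, 170 mm tall; origin under its centre; to be left alone
- bottle_c: amber bottle with a blue cap, 60 mm across, 130 mm tall; origin under its centre; to be left alone
- vial_a: glass vial with pink label and metal cap, 26 mm across, 54 mm tall, standing on the rear of the incubator's top; origin under its centre; to be left alone
- vial_b: a second such vial, also on the rear of the incubator's top; to be left alone
- vial_c: a third such vial, on the bench; to be left alone
- dish: white porcelain bowl, 100 mm across, 40 mm tall; origin under its centre; to be left alone
Not all that is in view belongs to the job. What is meant by the pin is not green or purple, and is the smaller of those in its own colour.

How it is judged:
On the way:
1. with the pin's tip at least 20 mm deep in the release hole, the latch lets go and the drawer pops out (12 to 60 mm) (z of pin_tip in the frame of hole below -0.02 m and horizontal distance between pin_tip and hole below 0.01 m and value of joint drawer between 0.012 and 0.06 m), for 0.1 s.
At the end, for the whole second after the job is handed in: the drawer is at rest at least 100 mm out (its stop is at 110 mm), and the pin stands at rest in its stand, let go, upright within 0.1 rad, its flange within 4 mm of the stand's top and within 8 mm of the hole's middle (value of joint drawer above 0.1 m and velocity of joint drawer between -0.01 and 0.01 m/s and horizontal distance between pin and stand_mouth below 0.008 m and z of pin in the frame of stand_mouth between -0.004 and 0.004 m and angle between pin's own z axis and vertical below 0.1 rad and linear speed of pin below 0.02 m/s); the robot touches nothing.
It fails at once if the pin presses on the incubator (top, hole or latch) with more than 20 N (contact force between pin and incubator above 20 N).
It fails at once if a bottle, vial or the bowl is moved by more than 30 mm or tipped (distance of any of bottle_a, bottle_b, bottle_c, vial_a, vial_b, vial_c, dish from where it was at the start of the episode above 0.03 m or angle between any of bottle_a, bottle_b, bottle_c, vial_a, vial_b, vial_c, dish's own z axis and vertical above 0.5 rad).
It also fails if it takes over 67 s, if anything falls off the work surface, if the arm or the gripper's body presses on something with over 40 N, if the wrist force passes 120 N, or if a joint passes its speed limit or range.

ROBOT

A 7-joint arm with a two-finger parallel gripper is mounted at the origin on the work surface. World frame = base frame: x ahead of the robot, y to its left, z up, the work surface at z = 0. Lengths are in m, angles in rad, forces in N, time in s.
With the tool pointing down it reaches from about 0.4 to 0.875 m from the base axis. Payload 19.3 kg.
Tool frame: the origin (TCP) lies at the very end of the fingers, on their centre line; the grasp point (between the pads) lies 19 mm behind it; z points along the fingers, y is the line along which they close (so a half turn about z gives the same grasp; the last joint's range is limited). The gripper opens to 85 mm and grips with 20 to 120 N. Pads are 22 mm wide; open, the fingers measure 114 mm over their backs; the gripper's body (76 mm by 85 mm) begins 54 mm behind the grasp point. The pads swing forward as they close: fully open they stand 13 mm farther back than shut.
Start: joints at [1.142, 0.521, -0.036, 1.599, 0.021, 1.021, -0.113], TCP at [0.219, -0.585, 0.231] pointing down, gripper open.
Joint ranges: [-2.91, 2.91], [-0.3, 2.13], [-1.5, 1.42], [0.17, 2.43], [-1.26, 4.41], [0.16, 1.93], [-2.52, 2.52]. Speed limits (rad/s): [1.89, 1.89, 2.39, 2.39, 3.01, 3.01, 3.01].

INTERFACE

Orientations are given as [roll, pitch, yaw] about the fixed x, y, z axes, in that order (R = Rz(yaw) Ry(pitch) Rx(roll)).
In Python, from workcell import bot gives the robot as it stands.
- The arm moves only by the tool servo_tool, never from a script. Its argument "plan" is a list of rows, each a list of 7 numbers: the finger opening in cm, from 0 to 8.54, then the shift along the tool's x, y, z in cm, then the turn, a rotation vector about the tool's x, y, z in degrees. In form: [[fingers, x, y, z, wx, wy, wz], ...]. A call has 1 to 10 rows; each row is the pose to reach, as a shift and turn from the pose commanded when the call began, along the tool's axes at that moment; what a row does not reach only later rows make up. A row lasts 1/10 s, in which the tool goes at most 50 mm and 8.59 degrees, less where a joint would pass 70% of its speed; a pose out of reach is approached as far as the arm can. A call with a gripper value outside its range is refused whole. The fingers move at their own pace and stop on an object; "force" is the grip in N (left out, the last holds). Time passes only in rows, so rows that repeat a pose let the fingers close. It gives the time, the measured TCP pose, the force, the opening and the grip force at its end, in the units of the state.
- bot.observe(): the state, without advancing time (a new reading comes with each control period).
- bot.grab_frame(name): name is "scene" or "side" or "wrist"; returns a dict with "frame" (384x512x3 uint8, blue, green, red), "mtx" (3x3 intrinsics, pixels), "k1" (the pictures are not rectified: a ray, as slopes to the right and down, at radius r is drawn at 1 + k1 r^2 times it, then the intrinsics apply), "R" (3x3) and "t" (3): a world point X has camera coordinates R X + t; the wrist camera has in their place "T_tool_cam" (4x4, takes a point from camera to tool coordinates, whose origin is the TCP and whose axes are the flange's). Camera axes: x right, y down, z forward; pixel columns grow to the right and rows downward; lengths in m; the calibration is good to about 2 mm. A picture is of the moment at which its call begins: read the wrist's pose just before it. There is no depth.
- bot.job_done(): hands the job in; it is judged then, once.
The state is a dict: "clock": time; "qpos": joint angles; "qd": joint speeds; "joint_efforts": joint torques, N m; "position": TCP position; "tool_rot": TCP orientation; "force": force on the tool from outside, world axes, zero at the start; "moment": the same for the moment, N m; "grip_width": finger opening in m; "finger_force": force on a finger pad.
Only numpy, scipy, OpenCV 4.12 (cv2) and the standard library are available. Lean on these libraries where they do the work, as an engineer would, in place of code of your own. Each camera call takes 0.05 s, during which the arm holds its last target. There are 200 camera calls.

## Working session

There is one attempt and no reset: what is moved stays moved. The work goes in short steps, Python scripts to look and compute and a tool call to move; the robot and the scene stay as the last step left them, time stands still between calls to the robot, and variables do not carry over. Pictures are saved under pics/ and viewed, at most 10 in all, crops included, and the job is handed in when it is done.

Besides the shell and the picture viewer there is one more tool, called after ">>>" in YAML: its name, and indented under it one key for each argument. servo_tool: Moves the arm, as the interface text tells. Its arguments: {"type":"object","properties":{"plan":{"type":"array","items":{"type":"array","items":{"type":"number"}}},"force":{"type":"number"}},"required":["plan"]}

```bash
mkdir -p pics; ls; python3 - <<'E'
from workcell import bot
import cv2,numpy as np,pickle
o=bot.observe(); print({k:np.round(v,3) for k,v in o.items()})
d={}
for n in ["scene","side","wrist"]:
    d[n]=bot.grab_frame(n)
    f=d[n]; print(n,f["mtx"].tolist(),f["k1"],{k:np.round(f[k],3).tolist() for k in f if k not in("frame","mtx","k1")})
pickle.dump(d,open("f0.pkl","wb"))
cv2.imwrite("pics/a.png",np.hstack([cv2.resize(d[n]["frame"],(400,300)) for n in ["scene","side"]]))
cv2.imwrite("pics/scene.png",cv2.resize(d["scene"]["frame"],(800,600),interpolation=cv2.INTER_CUBIC))
cv2.imwrite("pics/side.png",cv2.resize(d["side"]["frame"],(800,600),interpolation=cv2.INTER_CUBIC))
E
```

```text
pics
{'clock': np.float64(0.0), 'qpos': array([ 1.142,  0.522, -0.036,  1.6  ,  0.021,  1.021, -0.113]), 'qd': array([ 0.001,  0.001, -0.001,  0.001, -0.   , -0.002, -0.   ]), 'joint_efforts': array([ 1.0000e-03, -9.2710e+01,  1.9810e+00, -3.6993e+01,  1.8000e-02,
        8.0000e-03, -0.0000e+00]), 'position': array([ 0.219, -0.585,  0.231]), 'tool_rot': array([-3.14 ,  0.   ,  0.359]), 'force': array([-0.311, -0.825, -0.303]), 'moment': array([-0.008, -0.017,  0.05 ]), 'finger_force': np.float64(0.0), 'grip_width': np.float64(0.085)}
scene [[488.7025800197943, 0.0, 251.6546525485034], [0.0, 488.7025800197943, 189.10704403430168], [0.0, 0.0, 1.0]] -0.1654755775907156 {'R': [[-0.503, 0.864, -0.005], [0.741, 0.428, -0.517], [-0.445, -0.264, -0.856]], 't': [0.252, -0.395, 1.644]}
side [[401.4230603504622, 0.0, 254.89622985325477], [0.0, 401.4230603504622, 193.55939655042528], [0.0, 0.0, 1.0]] -0.085469560106211 {'R': [[0.956, -0.294, -0.016], [-0.161, -0.475, -0.865], [0.247, 0.829, -0.501]], 't': [-0.574, 0.192, 1.008]}
wrist [[287.1693783804529, 0.0, 260.19027581471863], [0.0, 287.1693783804529, 189.17227123584516], [0.0, 0.0, 1.0]] -0.04701278057681034 {'T_tool_cam': [[-0.002, -0.963, -0.27, 0.068], [1.0, -0.002, -0.0, 0.0], [-0.0, -0.27, 0.963, -0.144], [0.0, 0.0, 0.0, 1.0]]}
```

View pics/scene.png

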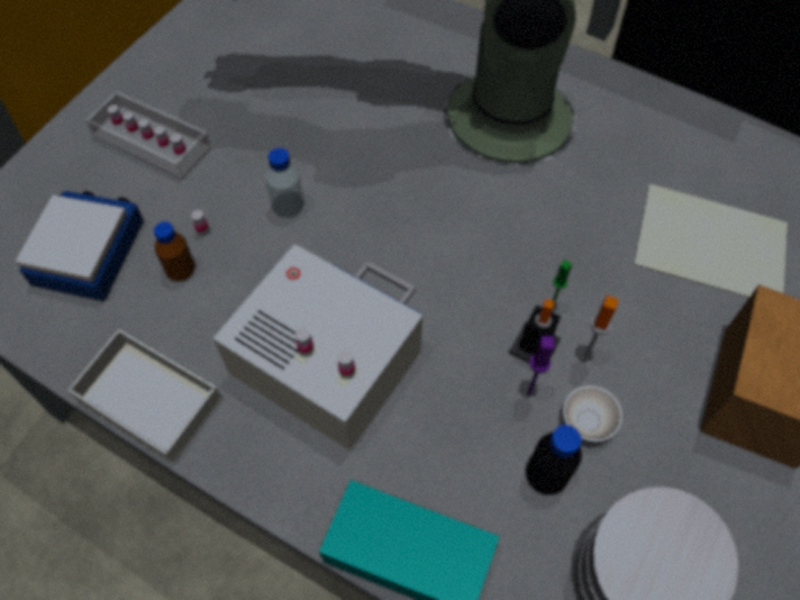

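View pics/side.png

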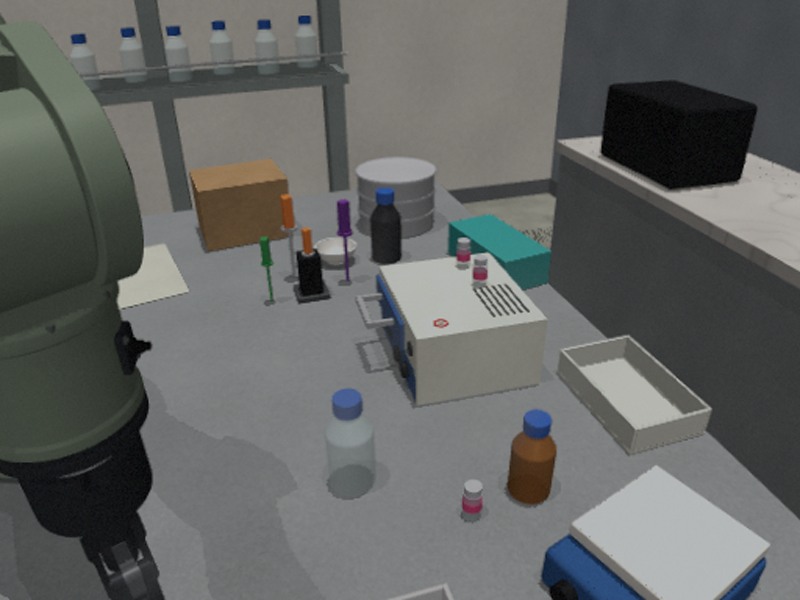

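Orange candidates: scene (547,310) / side (307,240), small and standing in the black block; scene (606,312) / side (288,210), larger and free of the stand. The first fits (smaller orange, in the black stand); green and purple are ruled out. I'll measure and confirm in a crop.

```bash
cat > h.py <<'E'
import numpy as np,cv2
def ray(f,px,R=None,t=None):
    k=f["k1"];m=f["mtx"]
    R=f["R"] if R is None else R; t=f["t"] if t is None else t
    p=cv2.undistortPoints(np.array([[px]],float),m,np.array([k,0,0,0,0.]))[0,0]
    C=-R.T@t; d=R.T@np.array([p[0],p[1],1]); return C,d/np.linalg.norm(d)
def plane(f,px,z,**k):
    C,d=ray(f,px,**k); return C+d*(z-C[2])/d[2]
def tri(r1,r2):
    (a,u),(b,v)=r1,r2
    s=np.linalg.lstsq(np.c_[u,-v],b-a,rcond=None)[0]
    p,q=a+s[0]*u,b+s[1]*v; return (p+q)/2,np.linalg.norm(p-q)
def blobs(mask,amin=15):
    n,l,s,c=cv2.connectedComponentsWithStats(mask.astype(np.uint8))
    return [(int(s[i,4]),c[i].round(1).tolist(),s[i,:4].tolist()) for i in range(1,n) if s[i,4]>=amin]
def wristpose(f,o):
    from scipy.spatial.transform import Rotation as Ro
    T=np.eye(4);T[:3,:3]=Ro.from_euler("xyz",o["tool_rot"]).as_matrix();T[:3,3]=o["position"]
    I=np.linalg.inv(T@f["T_tool_cam"]); return dict(R=I[:3,:3],t=I[:3,3])
E
python3 - <<'E'
import pickle,cv2,numpy as np
from h import *
d=pickle.load(open("f0.pkl","rb"))
for n in ["scene","side"]:
    h=cv2.cvtColor(d[n]["frame"],cv2.COLOR_BGR2HSV).astype(int)
    H,S,V=h[...,0],h[...,1],h[...,2]
    print(n,"orange",blobs((H>5)&(H<16)&(S>190)&(V>120)))
    print(n,"red",blobs(((H<7)|(H>174))&(S>70)&(V>110)))
    w=(S<40)&(V>(135 if n=="scene" else 140))
    print(n,"white",[b for b in blobs(w,1500)])
    m=w.astype(np.uint8); cs=cv2.findContours(m,0,2)[0]
    for c in cs:
        if cv2.contourArea(c)>1500:
            hull=cv2.convexHull(c); print(cv2.approxPolyDP(hull,6,True)[:,0].tolist())
a=cv2.resize(d["scene"]["frame"][150:290,310:450],(400,400),interpolation=2); b=cv2.resize(d["side"]["frame"][110:210,140:240],(400,400),interpolation=2)
cv2.imwrite("pics/crop.png",np.hstack([a,b]))
E
```

```text
scene orange [(27, [390.6, 193.6], [387, 190, 8, 7])]
scene red [(37, [187.1, 174.8], [183, 171, 9, 8])]
scene white [(4603, [455.0, 154.7], [407, 119, 96, 69]), (2133, [44.2, 150.4], [11, 125, 67, 52]), (6760, [206.8, 210.0], [138, 157, 131, 112]), (2822, [93.3, 254.2], [54, 222, 80, 66]), (5490, [425.1, 351.1], [381, 312, 91, 72])]
[[389, 327], [416, 312], [449, 321], [469, 348], [467, 382], [390, 383], [381, 361]]
[[80, 222], [133, 252], [106, 287], [54, 255]]
[[188, 157], [268, 201], [220, 268], [138, 216]]
[[34, 125], [77, 134], [55, 176], [11, 166]]
[[416, 119], [501, 142], [500, 185], [475, 187], [408, 168]]
side orange []
side red [(25, [281.7, 206.6], [278, 204, 9, 6])]
side white [(3460, [472.4, 129.6], [358, 88, 154, 85]), (3298, [290.5, 189.4], [243, 162, 107, 55]), (1644, [403.9, 250.0], [359, 215, 96, 60]), (6208, [429.3, 343.8], [366, 298, 127, 86])]
[[366, 334], [421, 298], [492, 349], [456, 383], [422, 383]]
[[349, 203], [266, 216], [243, 170], [313, 162]]
[[358, 90], [479, 98], [511, 111], [511, 172]]
```

View pics/crop.png

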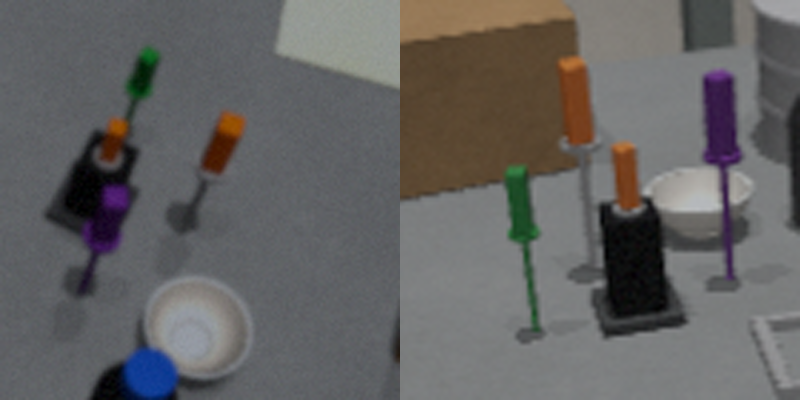

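The crop confirms it: the small orange pin sits in the black block (scene 349,202; side 296,154 full-res). The larger orange, purple and green ones stand loose around it.

```bash
python3 - <<'E'
import pickle,cv2,numpy as np
from h import *
d=pickle.load(open("f0.pkl","rb")); s,q=d["scene"],d["side"]
R={}
for n in d:
    if n=="wrist": continue
    h=cv2.cvtColor(d[n]["frame"],cv2.COLOR_BGR2HSV).astype(int); H,S,V=h[...,0],h[...,1],h[...,2]
    for c,m in dict(orange=(H>4)&(H<16)&(S>150)&(V>80),green=(H>50)&(H<75)&(S>120)&(V>40),purple=(H>130)&(H<155)&(S>100)&(V>40)).items():
        print(n,c,[b for b in blobs(m,20)])
P=lambda a,b:print(np.round(tri(ray(s,a),ray(q,b))[0],4),round(tri(ray(s,a),ray(q,b))[1],4))
print("hole");print(plane(s,(187.1,174.8),.13),plane(q,(281.7,206.6),.13));P((187.1,174.8),(281.7,206.6))
print("top corners scene, side")
A=np.array([plane(s,p,.13) for p in [(188,157),(268,201),(220,268),(138,216)]]);B=np.array([plane(q,p,.13) for p in [(266,216),(243,170),(313,162),(349,203)]])
for X in (A,B): 
    print(X.round(3).tolist(),"c",X.mean(0).round(4)); print([round(float(np.linalg.norm(X[i]-X[(i+1)%4])),3) for i in range(4)])
    print("yaws",[round(float(a),3) for a in [np.arctan2(*(X[1]-X[0])[[1,0]])-np.pi/2,np.arctan2(*(X[2]-X[3])[[1,0]])-np.pi/2,np.arctan2(*(X[3]-X[0])[[1,0]]),np.arctan2(*(X[2]-X[1])[[1,0]])]])
C=lambda p:(310+p[0]*.35,150+p[1]*.35)
D=lambda p:(140+p[0]*.25-100,110+p[1]*.25)
print("pin top, bottom");P(C((118,124)),D((623,147)));P(C((108,160)),D((627,207)))
print("green top, bottom");P(C((150,55)),D((516,170)));P(C((125,120)),D((535,330)))
print("purple");P(C((117,190)),D((718,75)));P(C((84,288)),D((727,278)))
print("bigorange");P(C((232,120)),D((570,62)));P(C((188,222)),D((592,275)))
print("dish",plane(s,C((197,330)),.03)); print("handle guess");print([plane(s,p,.095).round(3) for p in [(231,172),(262,188)]])
E
```

```text
scene orange [(1774, [494.1, 227.5], [470, 185, 42, 83]), (51, [390.2, 194.3], [386, 190, 9, 10]), (31, [350.9, 195.0], [348, 192, 7, 7])]
scene green [(31, [361.7, 170.0], [359, 167, 6, 8]), (32, [358.0, 180.8], [355, 176, 8, 9])]
scene purple [(205, [347.6, 225.9], [338, 214, 18, 26])]
side orange [(143, [183.1, 134.7], [179, 124, 9, 22]), (75, [196.0, 153.6], [193, 146, 7, 16]), (264, [344.4, 288.4], [332, 280, 24, 16])]
side green [(84, [169.4, 161.2], [167, 152, 7, 19])]
side purple [(165, [219.7, 139.7], [216, 128, 9, 25]), (31, [221.5, 167.6], [221, 156, 2, 24])]
hole
[ 0.63952775 -0.11385478  0.13      ] [ 0.63685685 -0.11638454  0.13      ]
[ 0.6382 -0.1144  0.1284] 0.0011
top corners scene, side
[[0.591, -0.144, 0.13], [0.602, 0.108, 0.13], [0.817, 0.099, 0.13], [0.804, -0.153, 0.13]] c [ 0.7036 -0.0221  0.13  ]
[0.252, 0.215, 0.252, 0.213]
yaws [-0.044, -0.053, -0.041, -0.041]
[[0.586, -0.144, 0.13], [0.6, 0.111, 0.13], [0.817, 0.094, 0.13], [0.805, -0.155, 0.13]] c [ 0.702  -0.0235  0.13  ]
[0.256, 0.218, 0.249, 0.219]
yaws [-0.054, -0.051, -0.048, -0.077]
pin top, bottom
[0.4897 0.2844 0.1501] 0.0025
[0.491  0.2875 0.0937] 0.0028
green top, bottom
[0.4032 0.2797 0.1446] 0.001
[0.3964 0.2734 0.0057] 0.0121
purple
[0.5755 0.3132 0.1908] 0.0059
[ 0.5749  0.3164 -0.0007] 0.0014
bigorange
[0.4644 0.3726 0.1947] 0.0016
[ 0.4612  0.3746 -0.0059] 0.007
dish [0.57547718 0.4268301  0.03      ]
handle guess
[array([ 0.556, -0.032,  0.095]), array([0.558, 0.066, 0.095])]
```

>>> servo_tool:
  plan:
    - [5,4,-2.6,-3,0,0,-8]
    - [5,8,-5.2,-6,0,0,-16]
    - [5,12,-7.8,-9,0,0,-24]
    - [5,16,-10.4,-12,0,0,-32]
    - [5,20,-13,-12,0,0,-40]
    - [5,24,-15.6,-12,0,0,-48]
    - [5,28,-18.2,-12,0,0,-56]
    - [5,32,-20.8,-12,0,0,-64]
    - [5,36,-23.4,-12,0,0,-72]
    - [5,40,-26,-12,0,0,-80]

```text
clock: 1.15
position: [0.4982, -0.2067, 0.3514]
tool_rot: [3.142, 0.0, 1.761]
force: [0.3, -0.3, 0.5]
grip_width: 0.05
finger_force: 0.0
```

>>> servo_tool:
  plan:
    - [5,4.8,0.8,0,0,0,-8]
    - [5,9.6,1.6,0,0,0,-16]
    - [5,14.4,2.4,0,0,0,-24]
    - [5,19.2,3.2,0,0,0,-32]
    - [5,24,4,0.5,0,0,-40]
    - [5,28.8,4.8,1,0,0,-48]
    - [5,33.6,5.6,2,0,0,-56]
    - [5,38.4,6.4,3,0,0,-64]
    - [5,43.2,7.2,4,0,0,-72]
    - [5,48.2,8,5,0,0,-79]

```text
clock: 2.15
position: [0.4876, 0.2802, 0.3011]
tool_rot: [-3.141, 0.0, 3.139]
force: [1.4, -0.3, -0.3]
grip_width: 0.0499
finger_force: 0.0
```

```bash
cat >> h.py <<'E'
def tosh(o,w):
    """world shift (m) -> tool shift cm"""
    from scipy.spatial.transform import Rotation as Ro
    return (Ro.from_euler("xyz",o["tool_rot"]).as_matrix().T@np.asarray(w)*100).round(2)
E
python3 - <<'E'
from workcell import bot
from h import *
import pickle
o=bot.observe(); f=bot.grab_frame("wrist"); pickle.dump((o,f),open("w1.pkl","wb"))
print(np.round(o["position"],4),np.round(o["tool_rot"],3),np.round(o["qpos"],2))
cv2.imwrite("pics/w1.png",cv2.resize(f["frame"],(768,576),interpolation=2))
E
```

```text
[0.4876 0.2802 0.3011] [-3.141  0.     3.139] [ 0.01  0.48 -0.91  1.65  0.4   1.21  0.58]
```

View pics/w1.png

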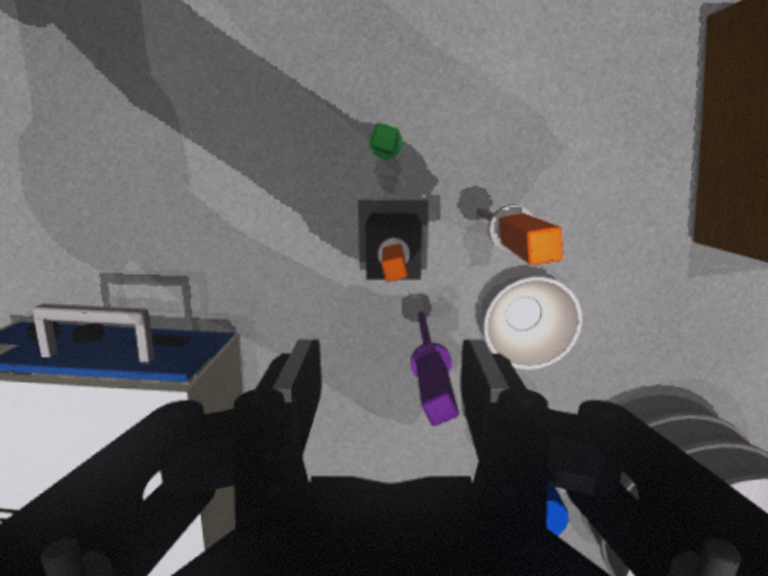

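The view shows the pin handle top at (394,271), slightly turned, in the stand (394,245), with the drawer handle at left (93,315).

```bash
python3 - <<'E'
from h import *
import pickle
o,f=pickle.load(open("w1.pkl","rb")); wp=wristpose(f,o)
h=cv2.cvtColor(f["frame"],cv2.COLOR_BGR2HSV).astype(int); H,S,V=h[...,0],h[...,1],h[...,2]
roi=np.zeros(H.shape,bool); roi[155:195,245:280]=1
m=(H>4)&(H<20)&(S>150)&roi
print(V[165:190,262].tolist())
top=m&(V>0.5*(np.percentile(V[m],90)+np.percentile(V[m],15)))
for k in (m,top):
    c=max(cv2.findContours(k.astype(np.uint8),0,1)[0],key=cv2.contourArea)
    r=cv2.minAreaRect(c); box=cv2.boxPoints(r); print(r)
    W=np.array([plane(f,p,.153,**wp) for p in box]); print(W.round(4).tolist(),W.mean(0).round(4))
    for i in range(2): e=W[i+1]-W[i]; print(np.linalg.norm(e).round(4),np.degrees(np.arctan2(e[1],e[0])).round(1))
# stand top
s=(V<45)&(S<120); roi[:]=0; roi[135:190,235:290]=1
print(blobs(s&roi,100))
for p in [(366,214),(418,212),(422,277),(368,279)]: print(plane(f,np.array(p)/1.5,.095,**wp).round(4))
E
cd pics; python3 -c "
import cv2;i=cv2.imread('w1.png');cv2.imwrite('w1c.png',cv2.resize(i[180:300,330:450],(600,600),interpolation=2))"
```

```text
[97, 94, 100, 98, 99, 101, 107, 139, 176, 190, 189, 187, 187, 187, 185, 183, 183, 181, 185, 179, 173, 158, 138, 142, 139]
((261.558837890625, 175.2353057861328), (22.55581283569336, 16.00735092163086), 75.96376037597656)
[[0.4756, 0.2702, 0.153], [0.4716, 0.2863, 0.153], [0.4949, 0.292, 0.153], [0.499, 0.2757, 0.153]] [0.4853 0.2811 0.153 ]
0.0165 104.0
0.024 13.9
((262.41766357421875, 179.12942504882812), (13.666620254516602, 13.558155059814453), 77.47119140625)
[[0.4837, 0.2735, 0.153], [0.4807, 0.2873, 0.153], [0.495, 0.2904, 0.153], [0.4981, 0.2765, 0.153]] [0.4894 0.2819 0.153 ]
0.0141 102.5
0.0147 12.4
[(996, [260.0, 156.1], [243, 138, 39, 48])]
[0.4579 0.2601 0.095 ]
[0.4564 0.3021 0.095 ]
[0.5107 0.3061 0.095 ]
[0.5122 0.2607 0.095 ]
```

View pics/w1c.png

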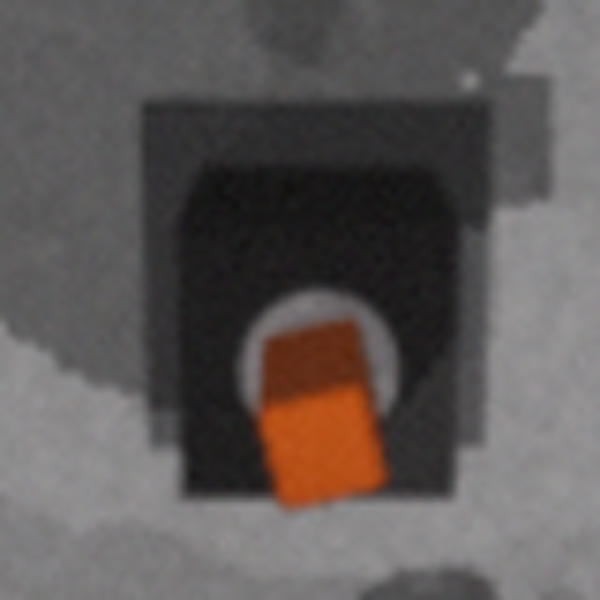

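>>> servo_tool:
  plan:
    - [5,-0.2,0.2,2,0,0,-7]
    - [5,-0.2,0.2,5,0,0,-13]
    - [5,-0.2,0.2,8,0,0,-13]
    - [5,-0.2,0.2,11,0,0,-13]
    - [5,-0.2,0.2,13,0,0,-13]
    - [5,-0.2,0.2,15,0,0,-13]
    - [5,-0.2,0.2,17,0,0,-13]
    - [5,-0.2,0.2,18,0,0,-13]
    - [5,-0.2,0.2,18.8,0,0,-13]
    - [5,-0.2,0.2,18.8,0,0,-13]

```text
clock: 3.2
position: [0.4897, 0.2804, 0.1132]
tool_rot: [-3.141, -0.001, -2.923]
force: [0.2, 0.3, -0.5]
grip_width: 0.05
finger_force: 0.0
```

>>> servo_tool:
  plan:
    - [1,0,0,0,0,0,0]
    - [1,0,0,0,0,0,0]
    - [1,0,0,0,0,0,0]
    - [1,0,0,0,0,0,0]
    - [1,0,0,0,0,0,0]
    - [1,0,0,0,0,0,0]
    - [1,0,0,0,0,0,0]
    - [1,0,0,0,0,0,0]
  force: 60

```text
clock: 4.0
position: [0.4902, 0.2807, 0.1142]
tool_rot: [3.141, 0.001, -2.923]
force: [-0.2, -0.4, 6.2]
grip_width: 0.0151
finger_force: 60.5
```

>>> servo_tool:
  plan:
    - [1,0,0,-1,0,0,0]
    - [1,0,0,-3,0,0,0]
    - [1,0,0,-5,0,0,0]
    - [1,0,0,-7,0,0,0]
    - [1,0,0,-9,0,0,0]
    - [1,0,0,-11,0,0,0]
    - [1,0,0,-13,0,0,0]
    - [1,0,0,-15,0,0,0]
    - [1,0,0,-17,0,0,0]
    - [1,0,0,-17,0,0,0]

```text
clock: 5.0
position: [0.4903, 0.2812, 0.2865]
tool_rot: [3.141, 0.003, -2.922]
force: [-0.6, -0.7, -1.2]
grip_width: 0.0153
finger_force: 59.7
```

```bash
python3 - <<'E'
from workcell import bot
from h import *
o=bot.observe(); print(np.round(o["position"],4),np.round(o["tool_rot"],3),np.round(o["force"],2),np.round(o["moment"],2),o["grip_width"])
print(tosh(o,np.array([.638,-.115,o["position"][2]])-o["position"]))
f=bot.grab_frame("wrist"); import pickle; pickle.dump((o,f),open("w2.pkl","wb"))
cv2.imwrite("pics/w2.png",cv2.resize(f["frame"],(768,576),interpolation=2))
E
```

```text
[0.4903 0.2812 0.2865] [ 3.141e+00  3.000e-03 -2.922e+00] [-0.61 -0.73 -1.2 ] [0.01 0.07 0.05] 0.015254155095056308
[-5.800e+00 -4.189e+01 -2.000e-02]
```

View pics/w2.png

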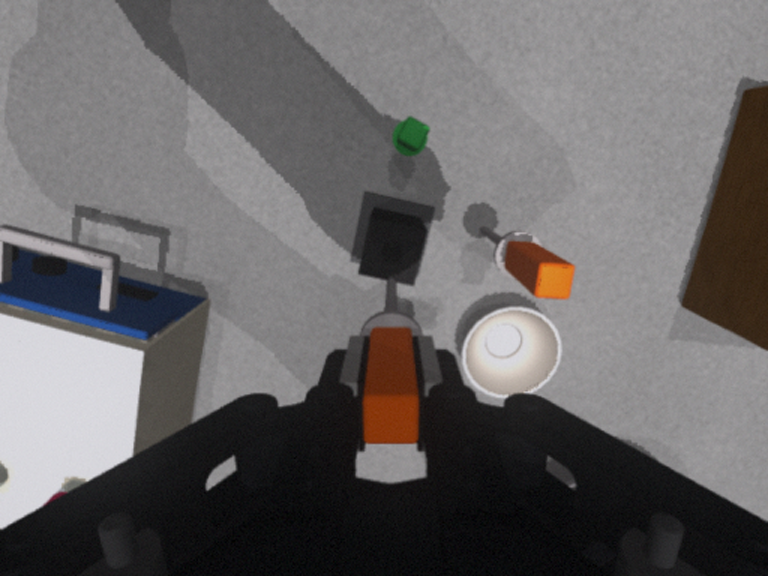

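The pin is held upright. Next I move above the hole.

>>> servo_tool:
  plan:
    - [1,-0.6,-4.2,0,0,0,0]
    - [1,-1.2,-8.4,0,0,0,0]
    - [1,-1.8,-13,0,0,0,0]
    - [1,-2.5,-18,0,0,0,0]
    - [1,-3.2,-23,0,0,0,0]
    - [1,-3.9,-28,0,0,0,0]
    - [1,-4.6,-33,0,0,0,0]
    - [1,-5.2,-38,0,0,0,0]
    - [1,-5.6,-41,0,0,0,0]
    - [1,-5.8,-41.9,0,0,0,0]

```text
clock: 6.05
position: [0.6376, -0.1204, 0.282]
tool_rot: [-3.141, -0.002, -2.927]
force: [-0.4, 0.2, -1.0]
grip_width: 0.0157
finger_force: 59.5
```

>>> servo_tool:
  plan:
    - [1,0,0,1,0,0,0]
    - [1,0,0,2,0,0,0]
    - [1,0,0,2.5,0,0,0]
    - [1,0,0,2.5,0,0,0]

```text
clock: 6.45
position: [0.637, -0.1147, 0.2576]
tool_rot: [3.141, -0.001, -2.921]
force: [-0.7, -0.6, 0.5]
grip_width: 0.0156
finger_force: 59.5
```

```bash
python3 - <<'E'
from workcell import bot
from h import *
import pickle
o=bot.observe(); print(np.round(o["position"],4),np.round(o["tool_rot"],4),np.round(o["force"],2),np.round(o["qpos"],2))
d={n:bot.grab_frame(n) for n in ("wrist","scene","side")}; pickle.dump((o,d),open("w3.pkl","wb"))
f=d["wrist"];wp=wristpose(f,o)
h=cv2.cvtColor(f["frame"],cv2.COLOR_BGR2HSV).astype(int); H,S,V=h[...,0],h[...,1],h[...,2]
print(blobs(((H<7)|(H>174))&(S>70)&(V>90),20))
pr=lambda X:cv2.projectPoints(np.array([X]),wp["R"],wp["t"],f["mtx"],np.array([f["k1"],0,0,0,0.]))[0].ravel()
p=o["position"]; print("hole at",pr([.638,-.115,.13]),"tip at",pr(p-[0,0,.109]))
a=f["frame"][120:270,160:360]; cv2.imwrite("pics/w3.png",cv2.resize(a,(800,600),interpolation=2))
E
```

```text
[ 0.637  -0.1147  0.2576] [ 3.1410e+00 -1.4000e-03 -2.9207e+00] [-0.66 -0.55  0.48] [ 0.61  0.66 -0.86  1.47  0.52  1.24  1.48]
[(254, [258.4, 181.3], [247, 171, 25, 24])]
hole at [259.93089332 183.57529496] tip at [260.46807507 187.69856985]
```

View pics/w3.png

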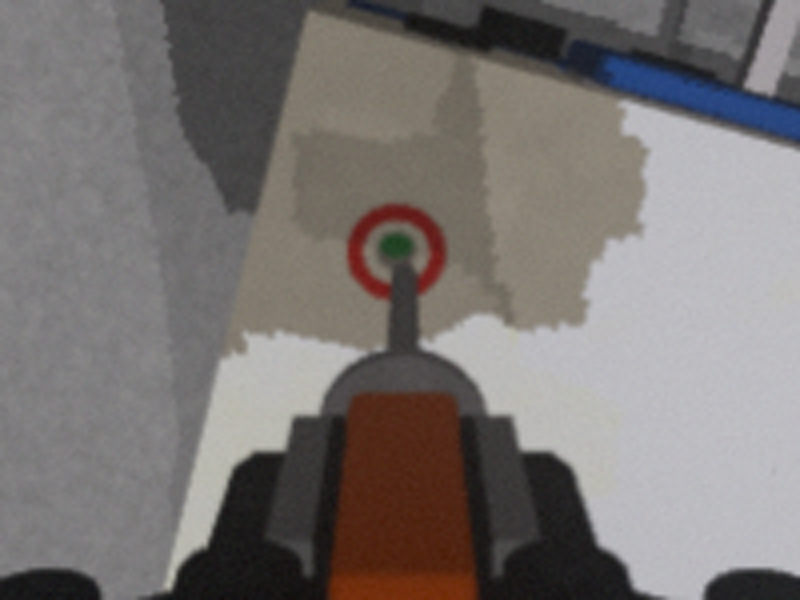

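The crop shows the red ring centre at (397,252), the hole just ahead of the rod tip at about (403,265), and the rod aligned to within a millimetre or so. I'll fit the ring.

```bash
cat > ring.py <<'E'
from h import *
def ring(f,o):
    wp=wristpose(f,o)
    h=cv2.cvtColor(f["frame"],cv2.COLOR_BGR2HSV).astype(int); H,S,V=h[...,0],h[...,1],h[...,2]
    m=((H<7)|(H>174))&(S>70)&(V>70); m[:,:225]=0;m[:,295:]=0;m[:140]=0;m[215:]=0
    # ring mid-line points by angle around hull centre, then circle fit in the plane
    ys,xs=np.nonzero(m)
    W=np.array([plane(f,(x,y),.13,**wp)[:2] for x,y in zip(xs,ys)])
    A=np.c_[2*W,np.ones(len(W))]; 
    c=np.linalg.lstsq(A,(W**2).sum(1),rcond=None)[0]
    for _ in range(5):
        r=np.hypot(*(W-c[:2]).T); k=(r>.006)&(r<.014)
        c=np.linalg.lstsq(A[k],(W[k]**2).sum(1),rcond=None)[0]
    return c[:2],np.sqrt(c[2]+c[0]**2+c[1]**2),k.sum()
E
python3 - <<'E'
import pickle
from ring import *
o,d=pickle.load(open("w3.pkl","rb"))
c,r,n=ring(d["wrist"],o); p=o["position"]; print(c,r,n,"d",c-p[:2],tosh(o,[*(c-p[:2]),0]))
# cross check in fixed views: tip/rod vs ring
for n in("scene","side"):
    f=d[n]; cv2.projectPoints
    pr=lambda X:cv2.projectPoints(np.array([X]),f["R"],f["t"],f["mtx"],np.array([f["k1"],0,0,0,0.]))[0].ravel().round(1)
    print(n,"tip",pr(p-[0,0,.109]),"hole",pr([*c,.13]))
E
```

```text
[ 0.63747445 -0.11634837] 0.010293438553219417 262 d [ 0.00048031 -0.00163844] [-0.01 -0.17 -0.  ]
scene tip [186.5 170.1] hole [186.8 173.8]
side tip [281.6 199.9] hole [281.9 206.6]
```

>>> servo_tool:
  plan:
    - [1,0,-0.17,0.5,0,0,0]
    - [1,0,-0.17,1,0,0,0]
    - [1,0,-0.17,1.4,0,0,0]
    - [1,0,-0.17,1.4,0,0,0]
    - [1,0,-0.17,1.4,0,0,0]

```text
clock: 7.1
position: [0.6379, -0.1175, 0.2445]
tool_rot: [3.141, -0.0, -2.923]
force: [-0.9, 0.6, -0.5]
grip_width: 0.0152
finger_force: 59.5
```

```bash
python3 - <<'E'
from workcell import bot
from ring import *
import pickle
o=bot.observe(); f=bot.grab_frame("wrist"); g=bot.grab_frame("side"); pickle.dump((o,f,g),open("w4.pkl","wb"))
print(np.round(o["position"],4),np.round(o["force"],2))
try: print(ring(f,o))
except Exception as e: print(e)
wp=wristpose(f,o)
pr=lambda X:cv2.projectPoints(np.array([X]),wp["R"],wp["t"],f["mtx"],np.array([f["k1"],0,0,0,0.]))[0].ravel()
p=o["position"]; print("tip",pr(p-[0,0,.109]),"hole",pr([.6375,-.1163,.13]))
a=cv2.resize(f["frame"][150:210,230:290],(500,500),interpolation=2)
q=lambda X:cv2.projectPoints(np.array([X]),g["R"],g["t"],g["mtx"],np.array([g["k1"],0,0,0,0.]))[0].ravel()
x,y=q([.6375,-.1163,.14]).astype(int); print(x,y,"tip",q(p-[0,0,.109]),"hole",q([.6375,-.1163,.13]))
b=cv2.resize(g["frame"][y-25:y+25,x-15:x+15],(300,500),interpolation=2)
cv2.imwrite("pics/w4.png",np.hstack([a,b]))
E
```

```text
[ 0.6379 -0.1175  0.2445] [-0.86  0.61 -0.49]
(array([ 0.63752699, -0.11631674]), np.float64(0.010351513460619561), np.int64(288))
tip [260.51546374 187.54918893] hole [261.8665384  185.79283519]
282 203 tip [282.30502731 204.8646611 ] hole [281.92942146 206.53960921]
```

View pics/w4.png

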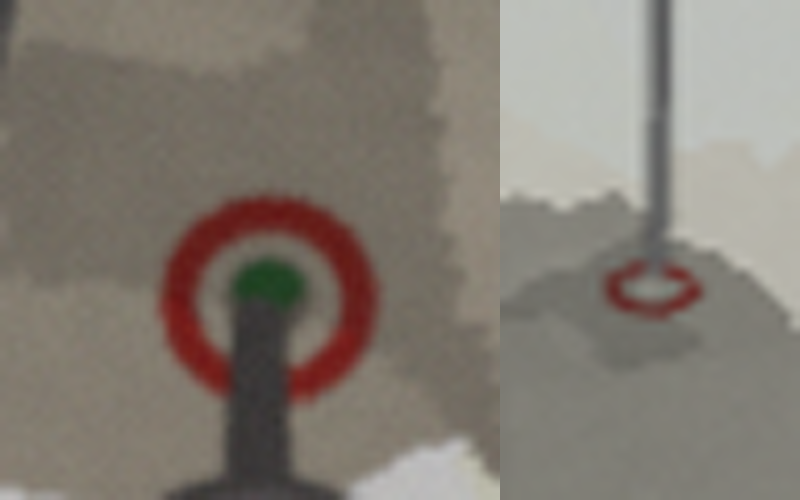

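>>> servo_tool:
  plan:
    - [1,-0.02,0.06,0,0,0,0]
    - [1,-0.04,0.11,0,0,0,0]
    - [1,-0.04,0.11,0.2,0,0,0]
    - [1,-0.04,0.11,0.4,0,0,0]
    - [1,-0.04,0.11,0.5,0,0,0]
    - [1,-0.04,0.11,0.6,0,0,0]
    - [1,-0.04,0.11,0.7,0,0,0]
    - [1,-0.04,0.11,0.75,0,0,0]

```text
clock: 8.0
position: [0.6381, -0.1163, 0.237]
tool_rot: [3.142, -0.0, -2.922]
force: [-0.0, 0.4, -0.7]
grip_width: 0.0151
finger_force: 59.5
```

>>> servo_tool:
  plan:
    - [1,0,0,0.1,0,0,0]
    - [1,0,0,0.2,0,0,0]
    - [1,0,0,0.25,0,0,0]
    - [1,0,0,0.25,0,0,0]

```text
clock: 8.4
position: [0.6381, -0.1164, 0.2345]
tool_rot: [3.142, -0.0, -2.922]
force: [0.3, 0.3, -0.5]
grip_width: 0.0151
finger_force: 59.5
```

>>> servo_tool:
  plan:
    - [1,0,0,0.1,0,0,0]
    - [1,0,0,0.2,0,0,0]
    - [1,0,0,0.25,0,0,0]
    - [1,0,0,0.25,0,0,0]

```text
clock: 8.8
position: [0.6381, -0.1163, 0.232]
tool_rot: [3.141, -0.0, -2.922]
force: [-0.2, -0.3, -1.9]
grip_width: 0.0151
finger_force: 59.5
```

In the hole with no force. Going down to just above the shallowest plunger depth.

>>> servo_tool:
  plan:
    - [1,0,0,0.2,0,0,0]
    - [1,0,0,0.4,0,0,0]
    - [1,0,0,0.6,0,0,0]
    - [1,0,0,0.8,0,0,0]
    - [1,0,0,1.0,0,0,0]
    - [1,0,0,1.2,0,0,0]
    - [1,0,0,1.3,0,0,0]
    - [1,0,0,1.3,0,0,0]

```text
clock: 9.6
position: [0.638, -0.1164, 0.2189]
tool_rot: [3.141, -0.0, -2.922]
force: [0.3, 0.6, -0.3]
grip_width: 0.0151
finger_force: 59.5
```

>>> servo_tool:
  plan:
    - [1,0,0,0.1,0,0,0]
    - [1,0,0,0.2,0,0,0]
    - [1,0,0,0.3,0,0,0]
    - [1,0,0,0.4,0,0,0]
    - [1,0,0,0.4,0,0,0]

```text
clock: 10.1
position: [0.638, -0.1164, 0.215]
tool_rot: [3.142, -0.0, -2.922]
force: [0.9, 0.5, -0.7]
grip_width: 0.015
finger_force: 59.5
```

>>> servo_tool:
  plan:
    - [1,0,0,0.1,0,0,0]
    - [1,0,0,0.2,0,0,0]
    - [1,0,0,0.3,0,0,0]
    - [1,0,0,0.3,0,0,0]

```text
clock: 10.5
position: [0.6382, -0.1164, 0.2122]
tool_rot: [-3.141, 0.0, -2.923]
force: [-0.3, 0.4, 2.7]
grip_width: 0.0154
finger_force: 60.0
```

>>> servo_tool:
  plan:
    - [1,0,0,0.1,0,0,0]
    - [1,0,0,0.2,0,0,0]
    - [1,0,0,0.2,0,0,0]

```text
clock: 10.8
position: [0.6382, -0.1164, 0.2104]
tool_rot: [-3.141, 0.0, -2.923]
force: [-1.2, 0.2, 4.6]
grip_width: 0.015
finger_force: 60.4
```

>>> servo_tool:
  plan:
    - [1,0,0,0.1,0,0,0]
    - [1,0,0,0.2,0,0,0]
    - [1,0,0,0.2,0,0,0]

```text
clock: 11.1
position: [0.6383, -0.1163, 0.2085]
tool_rot: [-3.141, 0.001, -2.923]
force: [-0.4, -0.4, 6.2]
grip_width: 0.0154
finger_force: 60.6
```

```bash
cat > dr.py <<'E'
from workcell import bot
import cv2,numpy as np,pickle
a=pickle.load(open("w3.pkl","rb"))[1]["side"]["frame"].astype(int); g=bot.grab_frame("side")["frame"].astype(int)
r=(slice(180,250),slice(222,262)); print("handle-region change",np.abs(a[r]-g[r]).mean().round(2), np.round(bot.observe()["force"],2))
E
python3 dr.py
```

```text
handle-region change 1.41 [-1.71  0.47  6.5 ]
```

>>> servo_tool:
  plan:
    - [1,0,0,0.1,0,0,0]
    - [1,0,0,0.15,0,0,0]
    - [1,0,0,0.15,0,0,0]

```text
clock: 11.45
position: [0.6383, -0.1164, 0.2069]
tool_rot: [-3.141, 0.001, -2.923]
force: [0.3, -0.3, 3.9]
grip_width: 0.0148
finger_force: 60.3
```

```bash
python3 dr.py
```

```text
handle-region change 10.99 [-0.34 -0.29  4.75]
```

The latch let go: the handle region changed and the force fell. I'll withdraw and return to the stand.

>>> servo_tool:
  plan:
    - [1,0,0,-0.5,0,0,0]
    - [1,0,0,-1.5,0,0,0]
    - [1,0,0,-2.5,0,0,0]
    - [1,0,0,-3.5,0,0,0]
    - [1,0,0,-4.5,0,0,0]
    - [1,0,0,-5.5,0,0,0]
    - [1,0,0,-6.5,0,0,0]
    - [1,0,0,-7.5,0,0,0]
    - [1,0,0,-8,0,0,0]
    - [1,0,0,-8,0,0,0]

```text
clock: 12.5
position: [0.6383, -0.1163, 0.2874]
tool_rot: [-3.141, 0.001, -2.923]
force: [-0.2, -0.4, -1.9]
grip_width: 0.0153
finger_force: 59.6
```

```bash
python3 - <<'E'
from workcell import bot
from h import *
o=bot.observe(); print(np.round(o["position"],4),np.round(o["tool_rot"],3),np.round(o["force"],2)); print(tosh(o,np.array([.4902,.2807,o["position"][2]])-o["position"]))
f=bot.grab_frame("scene")["frame"]; s=bot.grab_frame("side")["frame"]
cv2.imwrite("pics/d.png",np.hstack([cv2.resize(f[120:270,130:330],(400,300)),cv2.resize(s[120:270,180:380],(400,300))]))
E
```

```text
[ 0.6383 -0.1163  0.2874] [-3.141e+00  1.000e-03 -2.923e+00] [-0.16 -0.37 -1.92]
[ 5.830e+00  4.197e+01 -2.000e-02]
```

View pics/d.png

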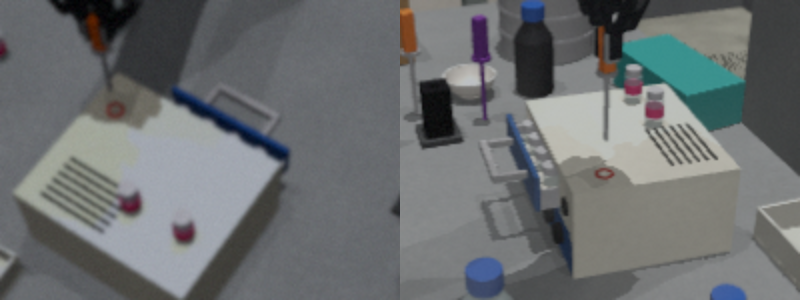

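The drawer is out about 25 mm: in the side crop the blue front at (525,160) stands off the box. The pin is clear of the hole; back to the stand.

>>> servo_tool:
  plan:
    - [1,0.6,4.2,0,0,0,0]
    - [1,1.2,8.4,0,0,0,0]
    - [1,1.8,13,0,0,0,0]
    - [1,2.5,18,0,0,0,0]
    - [1,3.2,23,0,0,0,0]
    - [1,3.9,28,0,0,0,0]
    - [1,4.6,33,0,0,0,0]
    - [1,5.2,38,0,0,0,0]
    - [1,5.6,41,0,0,0,0]
    - [1,5.83,41.97,0,0,0,0]

```text
clock: 13.6
position: [0.4878, 0.2842, 0.2865]
tool_rot: [3.14, -0.0, -2.918]
force: [0.2, -0.4, -2.2]
grip_width: 0.015
finger_force: 59.5
```

>>> servo_tool:
  plan:
    - [1,0,0,0.5,0,0,0]
    - [1,0,0,1,0,0,0]
    - [1,0,0,2,0,0,0]
    - [1,0,0,3,0,0,0]
    - [1,0,0,4,0,0,0]
    - [1,0,0,5,0,0,0]
    - [1,0,0,6,0,0,0]
    - [1,0,0,6.5,0,0,0]
    - [1,0,0,6.5,0,0,0]

```text
clock: 14.5
position: [0.4897, 0.2805, 0.2209]
tool_rot: [-3.141, -0.001, -2.922]
force: [0.0, 0.1, -1.2]
grip_width: 0.0151
finger_force: 59.5
```

```bash
python3 - <<'E'
from workcell import bot
from h import *
o=bot.observe(); print(np.round(o["position"],4),np.round(o["tool_rot"],3),np.round(o["force"],2)); print(tosh(o,np.array([.4902,.2807,o["position"][2]])-o["position"]))
f=bot.grab_frame("wrist")["frame"]; s=bot.grab_frame("side")["frame"]
cv2.imwrite("pics/e.png",np.hstack([cv2.resize(f[90:290,160:360],(400,400),interpolation=2),cv2.resize(s[110:210,140:240],(400,400),interpolation=2)]))
E
```

```text
[0.4897 0.2805 0.2209] [-3.141e+00 -1.000e-03 -2.922e+00] [ 0.04  0.12 -1.21]
[-0.05  0.01 -0.  ]
```

View pics/e.png

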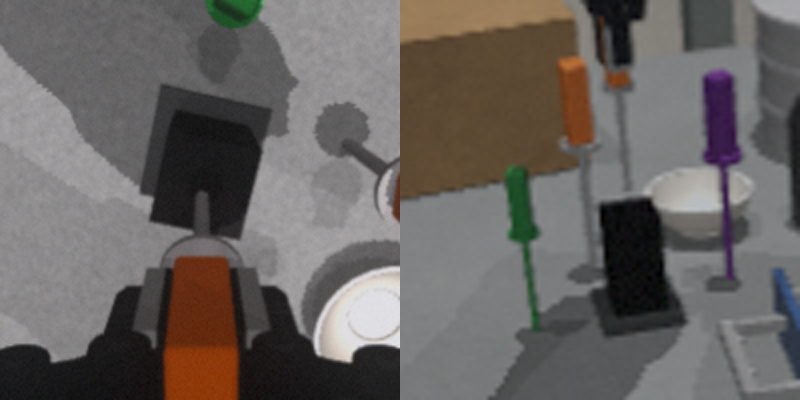

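The rod tip is over the stand mouth in both views. Lowering it now.

>>> servo_tool:
  plan:
    - [1,-0.05,0,1,0,0,0]
    - [1,-0.05,0,2,0,0,0]
    - [1,-0.05,0,3.2,0,0,0]
    - [1,-0.05,0,4.4,0,0,0]
    - [1,-0.05,0,5.6,0,0,0]
    - [1,-0.05,0,6.8,0,0,0]
    - [1,-0.05,0,8,0,0,0]
    - [1,-0.05,0,9.2,0,0,0]
    - [1,-0.05,0,10.2,0,0,0]
    - [1,-0.05,0,10.4,0,0,0]

```text
clock: 15.6
position: [0.49, 0.2805, 0.1163]
tool_rot: [-3.141, -0.001, -2.922]
force: [-0.5, 0.1, -1.3]
grip_width: 0.0153
finger_force: 59.5
```

>>> servo_tool:
  plan:
    - [1,0,0,0.1,0,0,0]
    - [1,0,0,0.2,0,0,0]
    - [1,0,0,0.2,0,0,0]

```text
clock: 15.9
position: [0.4906, 0.2808, 0.1159]
tool_rot: [3.141, 0.0, -2.923]
force: [0.7, -0.1, -0.4]
grip_width: 0.0157
finger_force: 59.5
```

>>> servo_tool:
  plan:
    - [1,0,0,0.1,0,0,0]
    - [1,0,0,0.1,0,0,0]
    - [1,0,0,0.1,0,0,0]

```text
clock: 16.2
position: [0.4905, 0.2807, 0.1147]
tool_rot: [3.142, 0.0, -2.923]
force: [0.2, 0.2, -0.9]
grip_width: 0.0152
finger_force: 59.5
```

>>> servo_tool:
  plan:
    - [1,0,0,0.05,0,0,0]
    - [1,0,0,0.1,0,0,0]
    - [1,0,0,0.1,0,0,0]

```text
clock: 16.5
position: [0.4906, 0.2808, 0.1142]
tool_rot: [-3.141, 0.001, -2.923]
force: [-2.5, -2.0, 11.1]
grip_width: 0.0151
finger_force: 61.3
```

>>> servo_tool:
  plan:
    - [1,0,0,0.05,0,0,0]
    - [1,0,0,0.1,0,0,0]
    - [1,0,0,0.1,0,0,0]

```text
clock: 16.8
position: [0.4906, 0.2809, 0.1141]
tool_rot: [-3.141, 0.001, -2.923]
force: [-6.5, -6.6, 30.0]
grip_width: 0.0153
finger_force: 63.9
```

Seated: contact at the same height as at pick-up. I'll release the load, then open and rise.

>>> servo_tool:
  plan:
    - [1,0,0,-0.13,0,0,0]
    - [1,0,0,-0.13,0,0,0]
    - [4.5,0,0,-0.13,0,0,0]
    - [4.5,0,0,-0.13,0,0,0]
    - [4.5,0,0,-0.13,0,0,0]
    - [4.5,0,0,-0.5,0,0,0]
    - [4.5,0,0,-2,0,0,0]
    - [4.5,0,0,-5,0,0,0]
    - [4.5,0,0,-9,0,0,0]
    - [4.5,0,0,-13,0,0,0]

```text
clock: 17.8
position: [0.49, 0.2809, 0.2451]
tool_rot: [3.141, -0.0, -2.922]
force: [0.9, -0.6, 0.2]
grip_width: 0.0453
finger_force: 0.0
```

```bash
python3 - <<'E'
from workcell import bot
from h import *
import pickle
o=bot.observe(); d={n:bot.grab_frame(n) for n in ("wrist","side","scene")}; pickle.dump((o,d),open("w6.pkl","wb"))
print(np.round(o["position"],4),np.round(o["tool_rot"],3),np.round(o["force"],2),np.round(o["qpos"],2))
cv2.imwrite("pics/g.png",np.hstack([cv2.resize(d["wrist"]["frame"],(400,300)),cv2.resize(d["side"]["frame"][110:210,140:273],(400,300),interpolation=2)]))
E
```

```text
[0.49   0.2809 0.2451] [ 3.141 -0.    -2.922] [ 0.89 -0.61  0.19] [ 0.02  0.55 -0.93  1.71  0.49  1.12  0.73]
```

View pics/g.png

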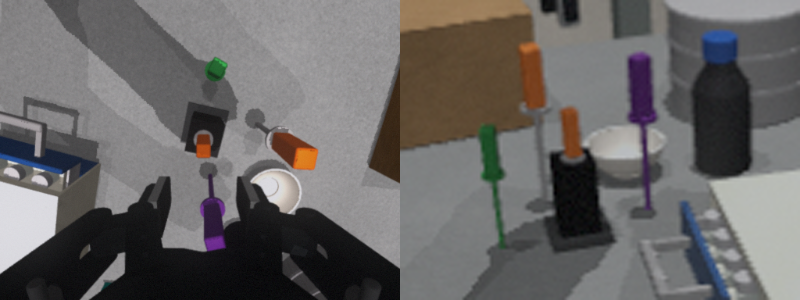

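The pin is home and upright in the stand: (570,150) in the side crop, flange on top. Now over the drawer handle.

>>> servo_tool:
  plan:
    - [4.5,0.3,-2.6,-1,0,0,8]
    - [4.5,0.6,-5.3,-2,0,0,16]
    - [4.5,0.9,-8,-3,0,0,24]
    - [4.5,1.2,-10.6,-4,0,0,32]
    - [4.5,1.5,-13.2,-5,0,0,40]
    - [4.5,1.8,-16,-5,0,0,48]
    - [4.5,2.1,-18.6,-5,0,0,56]
    - [4.5,2.4,-21.2,-5,0,0,64]
    - [4.5,2.7,-24,-5,0,0,72]
    - [4.5,2.9,-26.4,-5,0,0,80]

```text
clock: 18.95
position: [0.5192, 0.0153, 0.2926]
tool_rot: [-3.141, -0.0, 1.958]
force: [0.1, 0.2, 0.3]
grip_width: 0.0447
finger_force: 0.0
```

>>> servo_tool:
  plan:
    - [3.5,0,0,0,0,0,8.5]
    - [3.5,0,0,0,0,0,17]
    - [3.5,0,0,0,0,0,25.3]
    - [3.5,0,0,0,0,0,25.3]
    - [3.5,0,0,0,0,0,25.3]

```text
clock: 19.45
position: [0.5193, 0.017, 0.2926]
tool_rot: [-3.141, -0.0, 1.528]
force: [-0.2, -0.0, 0.3]
grip_width: 0.0351
finger_force: 0.0
```

```bash
python3 - <<'E'
from workcell import bot
from h import *
import pickle
o=bot.observe(); f=bot.grab_frame("wrist"); pickle.dump((o,f),open("w7.pkl","wb")); wp=wristpose(f,o)
print(np.round(o["position"],4),np.round(o["tool_rot"],3))
g=f["frame"].astype(int); v=g.mean(2)
# warp to a top-down map at handle-top height 0.102, 1 mm/px
xs=np.arange(.46,.62,.004); ys=np.arange(-.06,.10,.006)
M=np.array([[x,y,.102] for x in xs for y in ys])
p=cv2.projectPoints(M,cv2.Rodrigues(wp["R"])[0],wp["t"],f["mtx"],np.array([f["k1"],0,0,0,0.]))[0].reshape(-1,2).astype(np.float32)
m=cv2.remap(v.astype(np.float32),p[:,0].reshape(len(xs),-1).copy(),p[:,1].reshape(len(xs),-1).copy(),1)
print("y",ys[0],ys[-1])
for x,r in zip(xs,m): print("%.3f"%x,*["%3d"%q for q in r])
E
```

```text
[0.5193 0.017  0.2926] [-3.141 -0.     1.528]
y -0.06 0.09599999999999997
0.460  50  51 110  94  67  66  66  67  65  65  66  66  67  65  77  80  84  82  80 102 114 117 119 114 113 115 118
0.464  49  52 110 108  65  67  67  65  66  66  64  66  67  65  75  83  80  81  84  73 116 117 110 116 116 115 116
0.468  21  41 107 111  66  66  65  66  68  64  65  64  64  68  78  80  82  83  82  76 114 116 112 116 114 115 114
0.472  32  37 108 108  66  64  67  64  68  64  67  66  68  68  74  80  78  80  79  77 106 117 118 115 117 115 117
0.476 122 110 106 105  66  64  64  61  68  66  66  64  66  65  74  83  82  81  84  77  93 115 113 114 121 116 114
0.480 124 114 107 107  65  68  68  66  69  64  67  66  67  68  71  81  79  80  80  77  74 115 114 114 119 112 113
0.484 120 115 108 107  67  67  64  64  64  68  64  67  66  65  66  79  81  80  81  72  73 117 116 111 114 115 117
0.488 119 112 109 109  67  67  63  63  67  67  64  64  67  65  68  77  80  81  82  73  73 112 118 116 119 113 119
0.492 129 113 109 110  67  66  64  66  67  68  65  65  65  65  65  77  80  81  83  82  76 117 113 116 115 111 119

[... 2833 characters left out ...]
 187 157 132 112
0.596 103  90  75  73  72  78  80  79  84  88  89  93  98 103 102 171 171 169 104 102 108 169 184 187 184 123 112
0.600 183 183 181 182 181 180 173 164 164 148 139 127 108  93  86  80  76  77  78  79  83  83  92 105 104 119 113
0.604 182 185 182 183 184 186 183 183 185 182 185 187 186 187 184 185 187 186 183 180 170 167 152 131 125 103  82
0.608 181 184 183 184 183 184 183 184 185 184 186 187 185 186 187 186 187 187 187 187 187 186 186 185 186 184 187
0.612 183 183 184 183 183 184 185 183 185 184 183 185 185 184 186 186 187 187 188 187 189 184 185 187 187 187 188
0.616 185 182 184 183 183 184 185 183 183 185 186 185 187 184 186 188 185 187 186 187 187 187 186 188 188 186 185
```

The bar's top lies at x ≈ 0.519, spanning y −0.03 to 0.063, with the drawer front at about 0.56. This matches the prediction of (0.519, 0.017), so I descend.

>>> servo_tool:
  plan:
    - [3.5,0,0,2.5,0,0,0]
    - [3.5,0,0,5.5,0,0,0]
    - [3.5,0,0,8.5,0,0,0]
    - [3.5,0,0,11.5,0,0,0]
    - [3.5,0,0,14.5,0,0,0]
    - [3.5,0,0,16.5,0,0,0]
    - [3.5,0,0,18,0,0,0]
    - [3.5,0,0,19.5,0,0,0]
    - [3.5,0,0,20.8,0,0,0]
    - [3.5,0,0,21.4,0,0,0]

```text
clock: 20.5
position: [0.5191, 0.0168, 0.0775]
tool_rot: [-3.14, -0.0, 1.525]
force: [0.4, 0.6, 0.9]
grip_width: 0.0352
finger_force: 0.0
```

>>> servo_tool:
  plan:
    - [0.8,0,0,0,0,0,0]
    - [0.8,0,0,0,0,0,0]
    - [0.8,0,0,0,0,0,0]
    - [0.8,0,0,0,0,0,0]
    - [0.8,0,0,0,0,0,0]
    - [0.8,0,0,0,0,0,0]
  force: 25

```text
clock: 21.1
position: [0.5188, 0.0169, 0.0789]
tool_rot: [-3.14, 0.0, 1.523]
force: [-3.8, 1.6, -1.2]
grip_width: 0.0112
finger_force: 30.2
```

>>> servo_tool:
  plan:
    - [0.8,0,-0.5,0,0,0,0]
    - [0.8,0,-1.3,0,0,0,0]
    - [0.8,0,-2.3,0,0,0,0]
    - [0.8,0,-3.3,0,0,0,0]
    - [0.8,0,-4.3,0,0,0,0]
    - [0.8,0,-5.3,0,0,0,0]
    - [0.8,0,-6.3,0,0,0,0]
    - [0.8,0,-7.1,0,0,0,0]
    - [0.8,0,-7.7,0,0,0,0]
    - [0.8,0,-8,0,0,0,0]

```text
clock: 22.1
position: [0.439, 0.0208, 0.0788]
tool_rot: [3.141, -0.0, 1.523]
force: [2.7, 4.0, 4.5]
grip_width: 0.0114
finger_force: 30.9
```

>>> servo_tool:
  plan:
    - [0.8,0,-0.2,0,0,0,0]
    - [0.8,0,-0.4,0,0,0,0]
    - [0.8,0,-0.5,0,0,0,0]
    - [0.8,0,-0.5,0,0,0,0]

```text
clock: 22.5
position: [0.4346, 0.0211, 0.0788]
tool_rot: [3.141, -0.0, 1.523]
force: [2.9, 4.3, 6.2]
grip_width: 0.0114
finger_force: 31.0
```

>>> servo_tool:
  plan:
    - [0.8,0,-0.1,0,0,0,0]
    - [0.8,0,-0.2,0,0,0,0]
    - [0.8,0,-0.3,0,0,0,0]
    - [0.8,0,-0.3,0,0,0,0]

```text
clock: 22.9
position: [0.4345, 0.0211, 0.079]
tool_rot: [3.136, -0.002, 1.522]
force: [24.2, -0.5, -16.8]
grip_width: 0.0112
finger_force: 28.0
```

At the stop: the force jumped to 24 N with no further travel. Unload, open and rise straight up.

>>> servo_tool:
  plan:
    - [0.8,0,0.25,0,0,0,0]
    - [0.8,0,0.25,0,0,0,0]
    - [3.5,0,0.25,0,0,0,0]
    - [3.5,0,0.25,0,0,0,0]
    - [3.5,0,0.25,0,0,0,0]
    - [3.5,0,0.25,0,0,0,0]
    - [3.5,0,0.25,-1,0,0,0]
    - [3.5,0,0.25,-4,0,0,0]
    - [3.5,0,0.25,-8,0,0,0]
    - [3.5,0,0.25,-12,0,0,0]

```text
clock: 23.9
position: [0.4334, 0.0211, 0.2005]
tool_rot: [-3.14, -0.0, 1.524]
force: [-0.0, 0.1, 0.5]
grip_width: 0.035
finger_force: 0.0
```

```bash
python3 - <<'E'
from workcell import bot
from h import *
import pickle
o=bot.observe(); d={n:bot.grab_frame(n) for n in ("side","wrist")}; s=d["side"]; f=d["wrist"]
print(np.round(o["position"],4),np.round(o["force"],2),o["grip_width"])
def pin(fr):
    h=cv2.cvtColor(fr,cv2.COLOR_BGR2HSV).astype(int);H,S,V=h[...,0],h[...,1],h[...,2]
    return [b for b in blobs((H>4)&(H<16)&(S>150)&(V>80),20) if b[1][0]<215]
print(pin(pickle.load(open("f0.pkl","rb"))["side"]["frame"]),pin(s["frame"]))
# handle-bar profile along x at handle height in wrist view
wp=wristpose(f,o); v=f["frame"].mean(2).astype(np.float32)
for y in (-.005,.045):
    xs=np.arange(.40,.49,.004); p=cv2.projectPoints(np.array([[x,y,.102] for x in xs]),cv2.Rodrigues(wp["R"])[0],wp["t"],f["mtx"],np.array([f["k1"],0,0,0,0.]))[0].reshape(-1,1,2).astype(np.float32)
    print(y,list(zip(xs.round(3).tolist(),cv2.remap(v,p[...,0].copy(),p[...,1].copy(),1).ravel().astype(int).tolist())))
E
```

```text
[0.4334 0.0211 0.2005] [-0.04  0.07  0.51] 0.03504873987563408
[(143, [183.1, 134.7], [179, 124, 9, 22]), (75, [196.0, 153.6], [193, 146, 7, 16])] []
-0.005 [(0.4, 70), (0.404, 73), (0.408, 73), (0.412, 73), (0.416, 73), (0.42, 75), (0.424, 73), (0.428, 91), (0.432, 89), (0.436, 73), (0.44, 76), (0.444, 86), (0.448, 125), (0.452, 112), (0.456, 67), (0.46, 66), (0.464, 64), (0.468, 36), (0.472, 35), (0.476, 53), (0.48, 75), (0.484, 201), (0.488, 175)]
0.045 [(0.4, 77), (0.404, 88), (0.408, 90), (0.412, 90), (0.416, 92), (0.42, 84), (0.424, 85), (0.428, 98), (0.432, 102), (0.436, 86), (0.44, 78), (0.444, 93), (0.448, 121), (0.452, 122), (0.456, 104), (0.46, 71), (0.464, 71), (0.468, 51), (0.472, 40), (0.476, 52), (0.48, 86), (0.484, 168), (0.488, 117)]
```

```bash
python3 - <<'E'
from workcell import bot
from h import *
import pickle
f=bot.grab_frame("scene")["frame"]
for fr in (pickle.load(open("f0.pkl","rb"))["scene"]["frame"],pickle.load(open("w6.pkl","rb"))[1]["scene"]["frame"],f):
    h=cv2.cvtColor(fr,cv2.COLOR_BGR2HSV).astype(int);H,S,V=h[...,0],h[...,1],h[...,2]
    print([b for b in blobs((H>4)&(H<18)&(S>140)&(V>60),20) if 320<b[1][0]<420], [b for b in blobs((H>105)&(H<125)&(S>150)&(V>80),15)])
E
```

```text
[(158, [387.8, 199.1], [381, 190, 14, 20]), (83, [349.7, 197.9], [346, 192, 9, 14])] [(108, [177.9, 99.6], [172, 95, 13, 10]), (133, [65.4, 128.2], [40, 123, 46, 14]), (100, [104.1, 146.8], [99, 142, 12, 11]), (260, [362.1, 280.6], [353, 271, 19, 19])]
[(160, [387.8, 199.3], [381, 190, 15, 20]), (87, [348.7, 198.4], [345, 192, 9, 15])] [(114, [177.8, 100.0], [172, 95, 13, 11]), (146, [66.0, 128.3], [40, 123, 46, 15]), (104, [104.2, 147.0], [99, 142, 12, 11]), (122, [244.6, 179.5], [217, 164, 57, 32]), (15, [19.5, 173.5], [14, 172, 11, 4]), (267, [362.0, 280.7], [353, 272, 20, 18])]
[(158, [387.9, 199.0], [381, 189, 15, 21]), (87, [349.0, 198.1], [345, 192, 10, 14])] [(108, [177.9, 99.7], [172, 95, 13, 11]), (134, [65.5, 128.2], [40, 123, 46, 15]), (103, [104.2, 147.0], [99, 142, 12, 11]), (39, [279.1, 165.6], [266, 159, 25, 13]), (263, [362.0, 280.6], [353, 271, 20, 19])]
```

The pin is back within about 1 px of where it started, the bottles haven't moved and the drawer is out. Handing in.

```bash
python3 -c "
from workcell import bot
print(bot.job_done())"
```

```text
the job is handed in; nothing more can be done
None
```

The job is handed in, with no verdict returned: by my checks the latch released, the pin is back home in its stand, the drawer is at its stop and the bottles haven't moved (vials and bowl not separately re-checked), but I viewed 11 pictures, one over the limit of 10.

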